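Charged battery from the charger onto the portion scale

TASK

Take the charged battery pack off its charger and fit it to the portion scale. Press the charger's orange catch so that the pack springs free and draw it back out of the dovetail; then slide it into the scale's dovetail until the scale's own catch clicks up behind it, and let go. Feel your way home and stop pushing once it has clicked: do not ram the terminal block behind it, do not force the pack in either dovetail or lean hard on a catch, and leave the ring cutter, the jar and the bowl where they stand.

Things in the scene. Friction and masses are not known exactly. Their poses are not given: they have to be found in the camera images.
- pack: Battery pack, 0.21-0.36 kg: blue block 72 long (x), 52 wide (y), 40 high on a black dovetail foot 72 long, 10 high, 42 wide at the bottom, 45 degree flanks up to a neck 30 wide, 6 up. +x end goes in first, its foot chamfered 10 long, 2 per side, 2.5 from below. Origin: middle of the foot's underside, z up. Grip the long blue sides 15 or more above the origin. Starts latched on the charger, axes along its axes. All mm.
- charger: Fixed grey bench charger, 134 (x) by 140 (y -92 to 48), 28 high, with a dovetail shoe on top holding the pack. Origin on the table under the shoe's middle, z up, +x the way the pack slides in. Shoe: black bed, top at z 34; a seated pack's origin is at x -1, y 0, z 34, pushed back against the catch's tongue by sprung pins, with 2 mm play to the hard stop.
- charger_mouth (a point): Middle of the mouth of the charger's dovetail, on the bed (charger frame x -52, y 0, z 34). Two aluminium rails run from here 90 along +x, 8 high, outer faces 33 off the middle; channel 44 wide at the bed, 45 degree flanks, 32 wide from 6 up: 1 mm clearance all round. In its first 10 mm it flares towards the mouth by 4 on each side. A pack is clear of it with its origin at x -88 or less.
- charger_tongue (a point): Top of the catch's orange tongue (charger frame x -37, y 0, 4.5 above the bed), 20 wide, between the rails just inside the mouth: upright holding face to +x, ramp down to the bed at x -50. On a spring: 2 N up at rest, 4 N fully pressed. Tongue and thumb pad are one piece.
- charger_stop (a point): Middle of the hard stop, foot of the black terminal block's face (charger frame x 37, y 0, z 34); block 66 wide, 30 above the bed. Two sprung brass pins, 5.5 above the bed, stand 12 out of it when free and push the pack back along -x: 3 N at first touch, 6 N at the stop.
- charger_pad (a point): Top middle of the charger's orange thumb pad, 24 by 24, z 40, at x -44, y -66 in the charger's frame, 28 clear of the pack's side. Pressed straight down at least 5 of its 6 mm (4 to 9 N) it takes the tongue below the bed and the pins push the pack about 10 mm back; the pack's foot then keeps the tongue down and it can be drawn out along -x (2 to 7 N).
- charger_catch (a joint): Charger's catch, m: 0 = up (latched), grows as it is pressed, 0.006 at its stop.
- scale: Fixed white portion scale. Origin and axes as the charger's. Console deck 28 high (x -85 to 75, y -105 to 105) with an empty shoe in its middle, the same as the charger's (mouth, tongue, stop, pins: see there), and a display, top z 41, at y 51 to 97. Behind it, from x 72 on, the housing and a steel platform, 230 wide, top z 72, rims at the sides z 78.
- scale_shoe_middle (a point): NOMINAL middle of the scale's shoe, on the bed (scale frame 0, 0, 34). The shoe is screwed on through slots: rails, catch and stop together sit up to 15 mm further in or out along x (not measured; y and z exact). So feel for the seat: pushing takes 1-5 N along the rails, 5-13 N in the last 12 mm against the pins, drops by 2-4 N at the click and rises steeply at the terminal block 2 mm later.
- scale_catch (a joint): Scale's catch, m: 0 = tongue up; about 0.004 while the pack's foot lies over it; back to 0 when the pack is home and it has clicked up behind it.
- cutter: Bystander: loose steel ring cutter, 54 mm across, 35 high; origin under its centre.
- jar: Bystander: loose closed jar, 60 mm across, 85 high; origin under its centre.
- nuts: Bystander: loose blue bowl of hazelnuts, 120 mm across, 45 high; origin under its centre.
Not all that is in view belongs to the job. Leave any green or red look-alike of the pack alone.

How it is judged:
By the outcome, as a careful person would: the job done as asked, in the order asked, and still so for the second after the job is handed in, with the robot touching nothing.
It also fails if it takes over 70 s, if anything falls off the work surface, if the arm or the gripper's body presses on something with over 40 N, if the wrist force passes 120 N, or if a joint passes its speed limit or range.

ROBOT

A 6-joint arm with a two-finger parallel gripper is mounted at the origin on the work surface. World frame = base frame: x ahead of the robot, y to its left, z up, the work surface at z = 0. Lengths are in mm, angles in rad, forces in N, time in s.
With the tool pointing down it reaches from about 350 to 975 mm from the base axis. Payload 7.1 kg.
Tool frame: the origin (TCP) lies between the finger pads; the fingertips stand 8 mm ahead of it and the grasp point (between the pads) lies 11 mm behind it; x points along the fingers, y is the direction in which the jaws open and shut, and the axes are right-handed (so a half turn about x gives the same grasp; the last joint's range is limited). The gripper opens to 88 mm and grips with 3 to 60 N. Pads are 20 mm wide; open, the fingers measure 115 mm over their backs; the gripper's body (75 mm by 178 mm) begins 61 mm behind the grasp point.
Start: joints at [-1.309, 0.423, 1.63, -0, 1.089, -0.019], TCP at [173.221, -600.499, 230.675] pointing down, gripper open.
Joint ranges: [-3, 3], [-0.9, 2.11], [0.09, 2.58], [-1.31, 4.45], [0.11, 2.69], [-2.54, 2.54]. Speed limits (rad/s): [2.39, 2.39, 3.01, 3.14, 3.14, 3.14].

INTERFACE

Orientations are given as a rotation vector (axis times angle).
In Python, from workcell import ctrl gives the robot as it stands.
- The arm moves only by the tool apply_moves, never from a script. Its argument "increments" is a list of rows, each an object with "gripper": the opening in per cent of the stroke, from 0 (shut) to 100 (fully open); "delta_pos": the shift along the tool's x, y, z in cm, a list of three; "dr": the turn, a rotation vector about the tool's x, y, z in rad, a list of three. In form: [{"gripper": gripper, "delta_pos": [dx, dy, dz], "dr": [ax, ay, az]}, ...]. A call has exactly 5 rows; each row shifts and turns the commanded pose from where the row before left it, along the tool's axes as they then stand; what a row does not reach is not made up. A row lasts 1/12 s, in which the tool goes at most 41.7 mm and 7.16 degrees, less where a joint would pass 70% of its speed; a pose out of reach is approached as far as the arm can. A call with a gripper value outside its range is refused whole. The fingers move at their own pace and stop on an object; the grip force is fixed at half the most. Time passes only in rows, so rows that do not move let the fingers close, or fill a call up. It gives the time, the measured TCP pose, the force and the opening at its end, in the units of the state.
- ctrl.get_obs(): the state, without advancing time (a new reading comes with each control period).
- ctrl.get_image(name): name is "side" or "top" or "wrist"; returns a dict with "img" (400x640x3 uint8, red, green, blue), "range_z" (400x640 float32, mm along the optical axis (not along the pixel's ray), 0 where there is no reading), "mtx" (3x3 intrinsics, pixels), "k1" (the pictures are not rectified: a ray, as slopes to the right and down, at radius r is drawn at 1 + k1 r^2 times it, then the intrinsics apply), "rvec" (rotation vector, rad) and "tvec" (3), from world to camera coordinates, as OpenCV has them. Camera axes: x right, y down, z forward; pixel columns grow to the right and rows downward; lengths in mm; the calibration is good to about 2 mm. A picture is of the moment at which its call begins.
- ctrl.close_job(): hands the job in, once; it reports no verdict.
The state is a dict: "t": time; "qpos": joint angles; "qvel": joint speeds; "joint_torque": joint torques, N m; "ee_pos": TCP position; "orientation": TCP orientation; "ft_force": force on the tool from outside, world axes, zero at the start; "moment": the same for the moment, N m; "width": finger opening in mm.
Only numpy, scipy, OpenCV 4.12 (cv2) and the standard library are available. Lean on these libraries where they do the work, as an engineer would, in place of code of your own. Each camera call takes 0.05 s, during which the arm holds its last target. There are 200 camera calls.

## Working session

There is one attempt and no reset: what is moved stays moved. The work goes in short steps, Python scripts to look and compute and a tool call to move; the robot and the scene stay as the last step left them, time stands still between calls to the robot, and variables do not carry over. Pictures are saved under pics/ and viewed, about 8 in all and at most 12, crops included, and the job is handed in when it is done.

Besides the shell and the picture viewer there is one more tool, called after ">>>" as a command line: name --argument value ..., lists and objects as JSON in quotes. apply_moves: Moves the arm, as the interface text tells. Its arguments: {"type":"object","properties":{"increments":{"type":"array","items":{"type":"object","properties":{"gripper":{"type":"number"},"delta_pos":{"type":"array","items":{"type":"number"}},"dr":{"type":"array","items":{"type":"number"}}}}}},"required":["increments"]}

```bash
mkdir -p pics; ls; cat > h.py <<'E'
import numpy as np, cv2
from workcell import ctrl
from scipy.spatial.transform import Rotation as R
def cam(n):
    d=ctrl.get_image(n); np.savez(''+n+'.npz',**d); return d
def save(d,f): cv2.imwrite('pics/'+f,d['img'][:,:,::-1])
def world(d,u=None,v=None):
    """world points of all pixels (400x640x3), NaN w/o depth"""
    K=d['mtx'];h,w=d['range_z'].shape
    U,V=np.meshgrid(np.arange(w),np.arange(h))
    p=np.stack([U,V],-1).reshape(-1,1,2).astype(float)
    s=cv2.undistortPoints(p,K,np.array([float(d['k1']),0,0,0])).reshape(h,w,2)
    z=d['range_z'].astype(float).copy(); z[z==0]=np.nan
    P=np.stack([s[...,0]*z,s[...,1]*z,z],-1)
    Rm=R.from_rotvec(np.ravel(d['rvec'])).as_matrix()
    return (P-np.ravel(d['tvec']))@Rm
def proj(d,X):
    return cv2.projectPoints(np.array(X,float).reshape(-1,1,3),np.ravel(d['rvec']),np.ravel(d['tvec']),d['mtx'],np.array([float(d['k1']),0,0,0]))[0].reshape(-1,2)
def st():
    o=ctrl.get_obs(); Rm=R.from_rotvec(o['orientation']).as_matrix()
    print('t',round(o['t'],2),'tcp',np.round(o['ee_pos'],1),'F',np.round(o['ft_force'],1),'w',np.round(o['width'],1)); print(np.round(Rm,3)); return o,Rm
E
python3 - <<'E'
from h import *
st()
a=cam('top');b=cam('side')
save(a,'top1.png');save(b,'side1.png')
E
```

```text
pics
t 0.0 tcp [ 173.1 -600.   229.9] F [0.  0.6 0.2] w 87.7
[[-0.     0.277 -0.961]
 [ 0.001 -0.961 -0.277]
 [-1.    -0.002 -0.   ]]
```

View pics/top1.png

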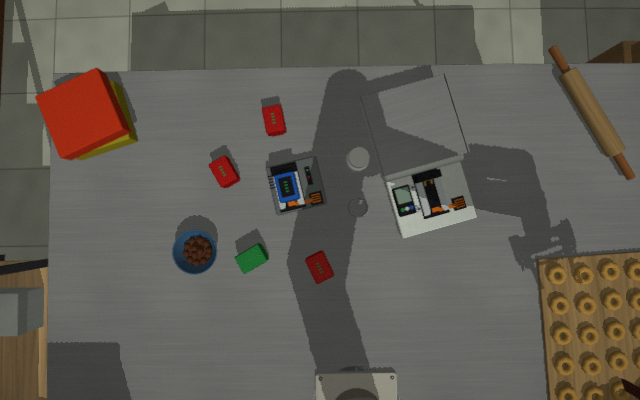

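View pics/side1.png

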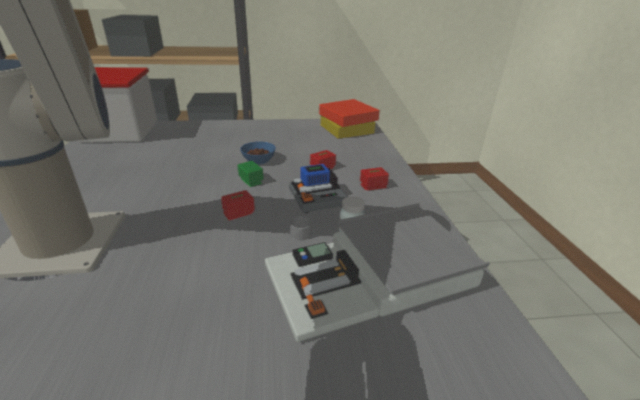

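```bash
python3 - <<'E'
from h import *
d=dict(np.load('top.npz')); W=world(d)
c=d['img'][140:250,250:490,::-1]
cv2.imwrite('pics/c1.png',cv2.resize(c,None,fx=3.3,fy=3.3,interpolation=cv2.INTER_CUBIC))
hsv=cv2.cvtColor(d['img'],cv2.COLOR_RGB2HSV)
def blobs(name,m,mn=6):
    n,l,s,ce=cv2.connectedComponentsWithStats(m.astype(np.uint8))
    for i in range(1,n):
        if s[i,4]>=mn:
            P=W[l==i]; print(name,np.round(ce[i],1),s[i,4],np.round(np.nanmedian(P,0),1),'mean',np.round(np.nanmean(P,0),1))
box=np.zeros(hsv.shape[:2],bool); box[140:250,250:490]=1
H,S,V=hsv[...,0],hsv[...,1],hsv[...,2]
blobs('orange',box&(H>5)&(H<20)&(S>150)&(V>120))
blobs('blue',box&(H>100)&(H<125)&(S>130)&(V>90))
# top surfaces by height
Z=W[...,2]
def rect(name,m):
    n,l,s,ce=cv2.connectedComponentsWithStats(m.astype(np.uint8))
    for i in range(1,n):
        if s[i,4]>80:
            P=W[l==i][:,:2].astype(np.float32); r=cv2.minAreaRect(P); print(name,s[i,4],np.round(ce[i]),np.round(r[0],1),np.round(r[1],1),round(r[2],1))
rect('packtop',box&(Z>75)&(Z<92)); rect('deck',box&(Z>20)&(Z<36)); rect('any',box&(Z>18))
print(Z[::1][200,395:480:4])
E
```

```text
orange [292.6 203. ] 39 [562.8 161.5  35.3] mean [563.  160.5  35.7]
orange [451.2 206. ] 15 [ 547.9 -260.2   33.6] mean [ 547.9 -260.8   34.1]
orange [436.5 209. ] 40 [ 540.5 -220.    34.7] mean [ 540.5 -221.3   35.1]
blue [286.9 187.2] 296 [599.4 167.8  83.3] mean [601.3 170.2  82.9]
blue [411.4 206.9] 11 [ 546.9 -152.2   42.6] mean [ 547.1 -152.7   42.6]
packtop 346 [359. 157.] [675.1 -13.9] [51.2 51.5] 1.1
packtop 577 [287. 186.] [604.1 171.4] [72.2 52.3] 12.3
deck 1454 [302. 185.] [611.9 150.9] [134.4 140.1] 12.5
deck 3234 [434. 201.] [ 595.9 -201. ] [219.4 214.7] 14.8
any 7370 [425. 183.] [ 623.9 -196.5] [276.  230.3] 14.8
any 469 [358. 159.] [672.9 -12.2] [56.  56.4] 19.7
any 2559 [296. 185.] [611.9 150.9] [134.4 140.2] 12.4
any 88 [359. 206.] [550.1 -15.1] [50.6 52.9] 43.7
[34.78350331 43.01167548 39.41267933 40.62893356 41.17103324 24.98968986
 33.1366092  43.65755211 35.15573121 33.17029884 32.50326577 35.7582228
 41.82004566 24.56897153 29.94041201 41.36028795 38.70095544 38.05333999
 29.32675693 28.65301481  0.59374456  0.21115357]
```

View pics/c1.png

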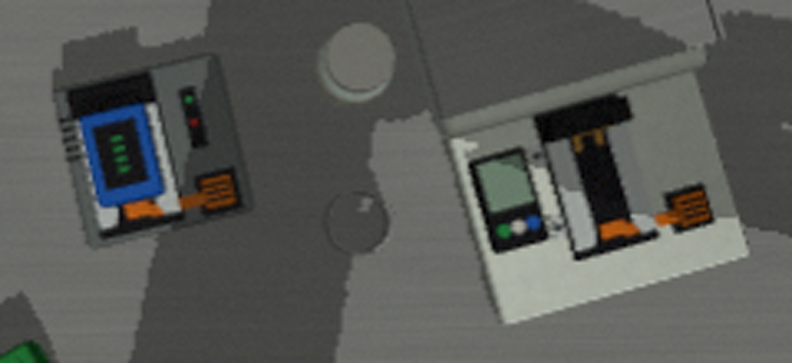

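```bash
python3 - <<'E'
from h import *
d=dict(np.load('top.npz')); W=world(d); Z=W[...,2]
def loc(yaw,P): c,s=np.cos(yaw),np.sin(yaw); return np.c_[P[:,0]*c+P[:,1]*s,-P[:,0]*s+P[:,1]*c]
m=np.zeros(Z.shape,bool); m[60:250,370:485]=1
P=W[m&(Z>18)&(Z<100)]
for yd in (14,14.4,14.8,15.2):
    L=loc(np.deg2rad(yd),P); 
    # front edge and side edges of deck
    x0=np.percentile(L[:,0],0.3); D=L[L[:,0]<x0+140]
    print(yd,x0,np.percentile(D[:,1],[0.3,99.7]),np.percentile(L[:,0],99.7),np.percentile(L[L[:,0]>x0+170][:,1],[.3,99.7]))
w=cam('wrist'); o,Rm=st()
Rc=R.from_rotvec(np.ravel(w['rvec'])).as_matrix(); C=-Rc.T@np.ravel(w['tvec'])
print('cam in tool',Rm.T@(C-o['ee_pos']),'\ncam axes in tool cols\n',np.round(Rm.T@Rc.T,3),w['mtx'])
E
```

```text
14 421.82184295124307 [-445.08027471 -237.69978475] 805.924262071724 [-453.55526883 -225.52362602]
14.4 419.4095265156835 [-448.30029423 -241.22626796] 803.5573995845023 [-458.27492481 -230.25168569]
14.8 416.8961164115094 [-451.857269   -244.74874159] 800.9882804731736 [-463.02365501 -234.86238983]
15.2 414.4855510411159 [-455.45384634 -248.11731385] 798.5428762172021 [-468.01289512 -239.30627918]
t 0.15 tcp [ 173.1 -600.1  230.1] F [0.4 0.1 0. ] w 88.0
[[-0.     0.277 -0.961]
 [ 0.001 -0.961 -0.277]
 [-1.    -0.001  0.   ]]
cam in tool [-153.09096261   -0.22362633  -81.3209337 ] 
cam axes in tool cols
 [[ 0.001 -0.291  0.957]
 [ 1.     0.    -0.001]
 [-0.     0.957  0.291]] [[320.77386971   0.         314.56448098]
 [  0.         320.77386971 200.03618909]
 [  0.           0.           1.        ]]
```

>>> apply_moves --increments '[{"gripper": 0,"delta_pos": [0,-1.78,-3.1],"dr": [0,0,0]},{"gripper": 0,"delta_pos": [0,-1.78,-3.1],"dr": [0,0,0]},{"gripper": 0,"delta_pos": [0,-1.78,-3.1],"dr": [0,0,0]},{"gripper": 0,"delta_pos": [0,-1.78,-3.1],"dr": [0,0,0]},{"gripper": 0,"delta_pos": [0,-1.78,-3.1],"dr": [0,0,0]}]'

```text
t: 0.57
ee_pos: [298.2, -470.6, 230.5]
orientation: [2.071, 0.293, -2.072]
ft_force: [0.1, -0.2, -0.1]
width: 58.2
```

>>> apply_moves --increments '[{"gripper": 0,"delta_pos": [0,-1.78,-3.1],"dr": [0,0,0]},{"gripper": 0,"delta_pos": [0,-1.78,-3.1],"dr": [0,0,0]},{"gripper": 0,"delta_pos": [0,-1.78,-3.1],"dr": [0,0,0]},{"gripper": 0,"delta_pos": [0,-1.78,-3.1],"dr": [0,0,0]},{"gripper": 0,"delta_pos": [0,-1.78,-3.1],"dr": [0,0,0]}]'

```text
t: 0.98
ee_pos: [422.6, -342.0, 230.6]
orientation: [2.071, 0.293, -2.071]
ft_force: [0.3, -0.1, 0.4]
width: 24.7
```

>>> apply_moves --increments '[{"gripper": 0,"delta_pos": [0,-1.78,-3.1],"dr": [0,0,0]},{"gripper": 0,"delta_pos": [0,-1.78,-3.1],"dr": [0,0,0]},{"gripper": 0,"delta_pos": [0,-1.78,-3.1],"dr": [0,0,0]},{"gripper": 0,"delta_pos": [0,-1.78,-3.1],"dr": [0,0,0]},{"gripper": 0,"delta_pos": [0,-1.78,-3.1],"dr": [0.023,0,0]}]'

```text
t: 1.4
ee_pos: [546.9, -213.5, 230.5]
orientation: [2.084, 0.27, -2.084]
ft_force: [0.0, -1.0, 0.1]
width: 0.2
```

```bash
python3 - <<'E'
from h import *
st(); w=cam('wrist'); save(w,'w1.png')
E
```

```text
t 1.4 tcp [ 546.9 -213.5  230.5] F [ 0.  -1.   0.1] w 0.2
[[-0.     0.255 -0.967]
 [ 0.    -0.967 -0.255]
 [-1.    -0.     0.   ]]
```

View pics/w1.png

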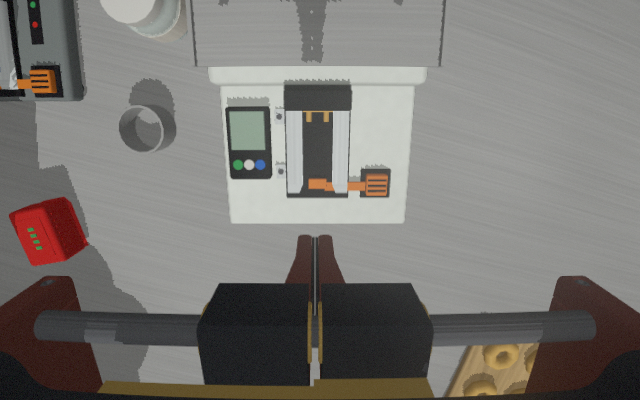

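The wrist view shows the scale's shoe: rails at columns 287–348, mouth near row 195, terminal block at rows 84–110, tongue (318,184), pad (376,184). I'll fit it in the scale frame.

```bash
python3 - <<'E'
from h import *
d=dict(np.load('wrist.npz')); W=world(d); Z=W[...,2]
m=np.zeros(Z.shape,bool); m[60:235,190:440]=1
# deck sides: points z 20..50, rows<225
P=W[m&(Z>20)&(Z<50)]
print('z deck med',np.nanmedian(W[205:220,240:390,2]))
# edges per row for deck -> fit yaw
g=d['img'].astype(int).min(2)
Lp=[];Rp=[]
for r in range(95,215,3):
    row=Z[r,200:440]; ok=np.where((row>20)&(row<60))[0]+200
    ok=[c for c in ok]
    if ok: Lp.append(W[r,ok[0]]);Rp.append(W[r,ok[-1]])
Lp=np.array(Lp);Rp=np.array(Rp)
def robust(P):
    l=cv2.fitLine(P[:,:2].astype(np.float32),cv2.DIST_HUBER,0,.01,.01).ravel(); return np.rad2deg(np.arctan(l[1]/l[0])),l
for P_ in (Lp,Rp):
    a,l=robust(P_); print('deck edge yaw',a,'pt',l[2:])
# rails: block z>55
b=m&(Z>56)&(Z<72); b[:, :270]=0;b[:,370:]=0
n,l,s,ce=cv2.connectedComponentsWithStats(b.astype(np.uint8))
for i in range(1,n):
    if s[i,4]>60: print('block',ce[i],s[i],cv2.minAreaRect(W[l==i][:,:2].astype(np.float32)),np.nanmedian(W[l==i][:,2]))
# rails z 38..46
b=m&(Z>39)&(Z<47); b[:,:278]=0;b[:,356:]=0;b[:108]=0
n,l,s,ce=cv2.connectedComponentsWithStats(b.astype(np.uint8))
for i in range(1,n):
    if s[i,4]>60: print('rail',ce[i],s[i],cv2.minAreaRect(W[l==i][:,:2].astype(np.float32)),np.nanmedian(W[l==i][:,2]))
hsv=cv2.cvtColor(d['img'],cv2.COLOR_RGB2HSV)
o=m&(hsv[...,0]>5)&(hsv[...,0]<20)&(hsv[...,1]>150)&(hsv[...,2]>120)
n,l,s,ce=cv2.connectedComponentsWithStats(o.astype(np.uint8))
for i in range(1,n):
    if s[i,4]>10: print('or',ce[i],s[i],np.nanmedian(W[l==i],0))
# yaw candidate
E
```

```text
z deck med 27.247234272851312
deck edge yaw 14.546018 pt [ 555.69507 -106.30445]
deck edge yaw 15.159109 pt [ 598.30835 -309.61334]
block [319.82046679  62.57989228] [270  60 100   6 557] ((661.1651611328125, -187.54296875), (4.61386251449585, 90.90354919433594), 14.754622459411621) 70.64881297735732
block [317.13585892  99.67929458] [ 283   89   69   23 1531] ((628.4030151367188, -193.98406982421875), (20.690017700195312, 65.90471649169922), 14.81395435333252) 62.94711833261913
rail [294.02459646 151.3405073 ] [ 286  111   17   83 1301] ((569.3116455078125, -184.50650024414062), (88.1220703125, 17.03049087524414), 14.740540504455566) 41.248110429664656
rail [340.04615385 151.07076923] [ 332  111   18   83 1300] ((581.61474609375, -232.03233337402344), (88.68255615234375, 17.13029670715332), 14.669671058654785) 41.210448966785044
or [380.78571429 176.85714286] [375 176  12   2  14] [ 568.20088698 -283.76764631   39.02115243]
or [319.70466321 184.04663212] [309 179  25  11 193] [ 542.31149069 -219.48131506   35.73535076]
or [371.95 182.45] [367 180  12   5  20] [ 559.83205894 -275.5666414    39.50674694]
or [355.97196262 186.00934579] [348 182  17   8 107] [ 549.93411516 -260.51379674   33.62572303]
or [372.5        187.91666667] [367 187  12   2  12] [ 553.85857463 -277.81786379   39.26321089]
or [376.  193.5] [367 193  19   2  38] [ 548.735358   -283.60945642   39.25271445]
```

>>> apply_moves --increments '[{"gripper": 0,"delta_pos": [0,-3.59,-1.29],"dr": [0,0,0]},{"gripper": 0,"delta_pos": [0,-3.59,-1.29],"dr": [0,0,0]},{"gripper": 0,"delta_pos": [0,-3.59,-1.29],"dr": [0,0,0]},{"gripper": 0,"delta_pos": [0,-3.59,-1.29],"dr": [0,0,0]},{"gripper": 0,"delta_pos": [0,-3.59,-1.29],"dr": [0,0,0]}]'

```text
t: 1.87
ee_pos: [562.2, -23.5, 230.5]
orientation: [2.084, 0.27, -2.085]
ft_force: [0.8, -0.7, 0.5]
width: 0.4
```

>>> apply_moves --increments '[{"gripper": 0,"delta_pos": [0,-3.59,-1.29],"dr": [0,0,0]},{"gripper": 0,"delta_pos": [0,-3.59,-1.29],"dr": [0,0,0]},{"gripper": 0,"delta_pos": [0,-3.59,-1.29],"dr": [0,0,0]},{"gripper": 0,"delta_pos": [0,-3.59,-1.29],"dr": [0,0,0]},{"gripper": 0,"delta_pos": [0,-3.59,-1.29],"dr": [0.041,0,0]}]'

```text
t: 2.28
ee_pos: [578.9, 166.6, 230.5]
orientation: [2.106, 0.229, -2.107]
ft_force: [0.1, -0.9, -0.6]
width: 0.5
```

```bash
python3 - <<'E'
from h import *
st(); d=cam('wrist'); save(d,'w2.png'); W=world(d); Z=W[...,2]
m=np.zeros(Z.shape,bool); m[40:230,150:480]=1
def comp(name,b,mn=60):
    n,l,s,ce=cv2.connectedComponentsWithStats(b.astype(np.uint8))
    for i in range(1,n):
        if s[i,4]>mn:
            r=cv2.minAreaRect(W[l==i][:,:2].astype(np.float32)); print(name,np.round(ce[i]),s[i,:4],np.round(r[0],1),np.round(r[1],1),round(r[2],2),'z',np.nanmedian(W[l==i][:,2]))
comp('pack',m&(Z>76)&(Z<95)); comp('rail',m&(Z>38.5)&(Z<46)); comp('body',m&(Z>20))
hsv=cv2.cvtColor(d['img'],cv2.COLOR_RGB2HSV)
o=m&(hsv[...,0]>5)&(hsv[...,0]<20)&(hsv[...,1]>150)&(hsv[...,2]>120)
comp('or',o,10)
E
```

```text
t 2.28 tcp [578.9 166.6 230.5] F [ 0.1 -0.9 -0.6] w 0.5
[[-0.     0.215 -0.977]
 [-0.    -0.977 -0.215]
 [-1.     0.     0.   ]]
pack [314. 160.] [287 123  56  75] [605.7 173. ] [71.1 52.5] 12.4 z 83.54039302536637
rail [184.  71.] [171  40  25  64] [660.8 320.5] [63.4  4.7] 26.91 z 42.621247554400384
rail [473. 129.] [469 108  11  44] [668.7  11.8] [45.7 11.2] 19.42 z 41.70919399952688
rail [287. 160.] [283 120  16  82] [592.3 197. ] [89.2 15.8] 10.85 z 41.20689810850312
rail [342. 161.] [330 120  16  82] [603.4 146.7] [89.1 15.8] 13.96 z 41.27632001310268
rail [373. 193.] [363 183  22  21] [577.6  99.4] [23.4 23. ] 12.63 z 39.405895840472695
body [171.  78.] [150  40  53  77] [651.7 341.7] [68.4 50.4] 28.44 z 49.21722178627287
body [334. 146.] [270  88 130 119] [613.2 152.3] [133.1 140.7] 12.6 z 33.187589531149314
body [472. 128.] [462 102  18  51] [671.4   9.3] [54.2 18.5] 14.91 z 38.11510848663825
body [454. 218.] [432 208  48  22] [564.3 -10.6] [28.2 52.7] 12.32 z 30.424499768585605
or [366. 193.] [345 183  39  20] [574.3 108.7] [18.8 43.6] 21.52 z 38.62635779819476
```

View pics/w2.png

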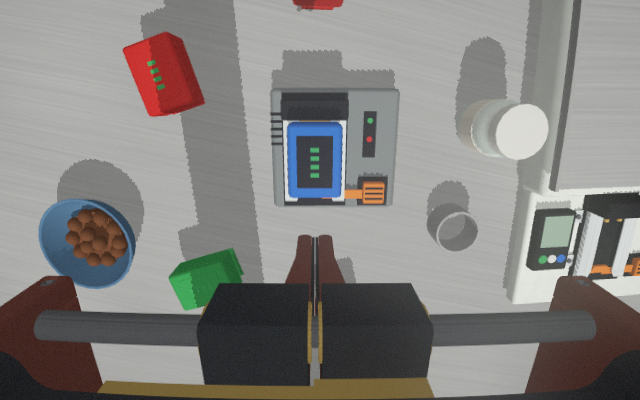

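Pack: the only blue one, on the charger at (314,160), centre (605.7,173.0), yaw 12.4°. The look-alikes are red (163,75), red (317,3) and green (205,278). The orange pad is at (373,193), i.e. (577.6,99.4). Next I press the pad with the fingers closed.

>>> apply_moves --increments '[{"gripper": 0,"delta_pos": [0,3.27,0.78],"dr": [0,0,0]},{"gripper": 0,"delta_pos": [0,3.27,0.78],"dr": [0,0,0]},{"gripper": 0,"delta_pos": [4.0,0,0],"dr": [0,0,0]},{"gripper": 0,"delta_pos": [4.0,0,0],"dr": [0,0,0]},{"gripper": 0,"delta_pos": [4.0,0,0],"dr": [0,0,0]}]'

```text
t: 2.75
ee_pos: [578.5, 96.7, 110.1]
orientation: [2.11, 0.228, -2.105]
ft_force: [0.5, 0.8, -0.3]
width: 0.5
```

>>> apply_moves --increments '[{"gripper": 0,"delta_pos": [3.5,0,0],"dr": [0,0,0]},{"gripper": 0,"delta_pos": [2.2,0,0],"dr": [0,0,0]},{"gripper": 0,"delta_pos": [0,0,0],"dr": [0,0,0]},{"gripper": 0,"delta_pos": [0,0,0],"dr": [0,0,0]},{"gripper": 0,"delta_pos": [0,0,0],"dr": [0,0,0]}]'

```text
t: 3.17
ee_pos: [578.9, 97.6, 54.9]
orientation: [2.109, 0.229, -2.105]
ft_force: [1.1, 0.1, 0.5]
width: 0.5
```

>>> apply_moves --increments '[{"gripper": 0,"delta_pos": [0.25,0,0],"dr": [0,0,0]},{"gripper": 0,"delta_pos": [0.25,0,0],"dr": [0,0,0]},{"gripper": 0,"delta_pos": [0.15,0,0],"dr": [0,0,0]},{"gripper": 0,"delta_pos": [0.1,0,0],"dr": [0,0,0]},{"gripper": 0,"delta_pos": [0,0,0],"dr": [0,0,0]}]'

```text
t: 3.58
ee_pos: [578.6, 97.8, 46.8]
orientation: [2.108, 0.229, -2.106]
ft_force: [0.6, 0.4, 3.1]
width: 0.6
```

>>> apply_moves --increments '[{"gripper": 0,"delta_pos": [0.15,0,0],"dr": [0,0,0]},{"gripper": 0,"delta_pos": [0.15,0,0],"dr": [0,0,0]},{"gripper": 0,"delta_pos": [0.1,0,0],"dr": [0,0,0]},{"gripper": 0,"delta_pos": [0,0,0],"dr": [0,0,0]},{"gripper": 0,"delta_pos": [0,0,0],"dr": [0,0,0]}]'

```text
t: 4.0
ee_pos: [578.6, 97.8, 42.4]
orientation: [2.108, 0.229, -2.106]
ft_force: [1.8, 0.7, 3.6]
width: 0.7
```

```bash
cat >> h.py <<'E'
def pack(d,W,lo=76,hi=95):
    hsv=cv2.cvtColor(d['img'],cv2.COLOR_RGB2HSV); Z=W[...,2]
    b=(Z>lo)&(Z<hi)&(hsv[...,0]>100)&(hsv[...,0]<125)&(hsv[...,1]>110)
    n,l,s,ce=cv2.connectedComponentsWithStats(cv2.morphologyEx(b.astype(np.uint8),cv2.MORPH_CLOSE,np.ones((15,15))))
    for i in range(1,n):
        if s[i,4]>100:
            mm=(l==i)&(Z>lo)&(Z<hi); r=cv2.minAreaRect(W[mm][:,:2].astype(np.float32)); print('pack',np.round(ce[i]),s[i],np.round(r[0],1),np.round(r[1],1),round(r[2],2),np.nanmedian(W[mm][:,2]))
E
python3 - <<'E'
from h import *
d=cam('wrist'); save(d,'w3.png'); pack(d,world(d)); d=cam('top'); pack(d,world(d))
st()
E
```

```text
pack [151. 218.] [   68   146   150   169 11437] [594.4 170.3] [70.1 52.9] 12.4 82.86146985290155
t 4.1 tcp [578.6  97.8  42.4] F [0.7 0.1 4.5] w 0.5
[[ 0.001  0.215 -0.977]
 [ 0.    -0.977 -0.215]
 [-1.     0.    -0.001]]
```

>>> apply_moves --increments '[{"gripper": 0,"delta_pos": [-0.8,0,0],"dr": [0,0,0]},{"gripper": 100,"delta_pos": [-3.5,0,0],"dr": [0,0,0]},{"gripper": 100,"delta_pos": [-3.5,0,0],"dr": [0,0,0]},{"gripper": 100,"delta_pos": [0,-3.37,-1.55],"dr": [0,0,0]},{"gripper": 100,"delta_pos": [0,-3.37,-1.55],"dr": [0,0,0]}]'

```text
t: 4.52
ee_pos: [594.7, 169.7, 122.9]
orientation: [2.112, 0.226, -2.106]
ft_force: [0.3, 0.0, -0.4]
width: 23.7
```

>>> apply_moves --increments '[{"gripper": 100,"delta_pos": [0,0,0],"dr": [0,0,0]},{"gripper": 100,"delta_pos": [0,0,0],"dr": [0,0,0]},{"gripper": 100,"delta_pos": [0,0,0],"dr": [0,0,0]},{"gripper": 100,"delta_pos": [0,0,0],"dr": [0,0,0]},{"gripper": 100,"delta_pos": [0,0,0],"dr": [0,0,0]}]'

```text
t: 4.93
ee_pos: [593.2, 169.0, 119.7]
orientation: [2.106, 0.228, -2.109]
ft_force: [-0.1, -0.4, 0.3]
width: 57.1
```

```bash
python3 - <<'E'
from h import *
st();d=cam('wrist'); pack(d,world(d)); save(d,'w4.png')
E
```

```text
t 4.93 tcp [593.2 169.  119.7] F [-0.1 -0.4  0.3] w 57.1
[[-0.002  0.214 -0.977]
 [-0.001 -0.977 -0.214]
 [-1.     0.     0.002]]
pack [313. 224.] [ 272  176   83  105 4491] [594.5 171. ] [71.  52.8] 12.45 83.2852767554071
```

View pics/w4.png

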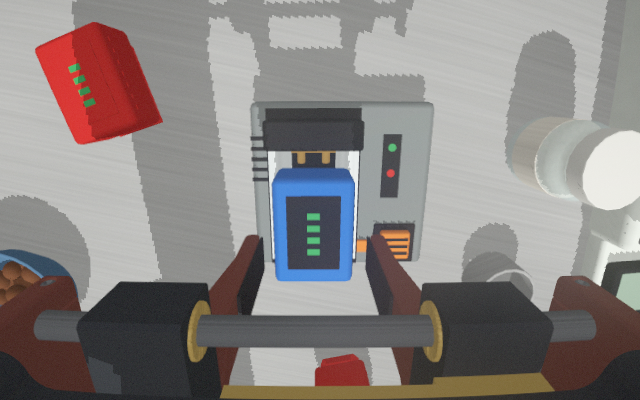

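>>> apply_moves --increments '[{"gripper": 100,"delta_pos": [0,-0.12,-0.1],"dr": [0,0,0]},{"gripper": 100,"delta_pos": [0,0,0],"dr": [0,0,0]},{"gripper": 100,"delta_pos": [1.5,0,0],"dr": [0,0,0]},{"gripper": 100,"delta_pos": [2.0,0,0],"dr": [0,0,0]},{"gripper": 100,"delta_pos": [2.0,0,0],"dr": [0,0,0]}]'

```text
t: 5.4
ee_pos: [595.2, 171.5, 65.2]
orientation: [2.109, 0.229, -2.105]
ft_force: [0.7, 0.5, -0.7]
width: 87.4
```

>>> apply_moves --increments '[{"gripper": 100,"delta_pos": [0.9,0,0],"dr": [0,0,0]},{"gripper": 100,"delta_pos": [0,0,0],"dr": [0,0,0]},{"gripper": 50,"delta_pos": [0,0,0],"dr": [0,0,0]},{"gripper": 50,"delta_pos": [0,0,0],"dr": [0,0,0]},{"gripper": 50,"delta_pos": [0,0,0],"dr": [0,0,0]}]'

```text
t: 5.82
ee_pos: [595.4, 171.8, 57.4]
orientation: [2.109, 0.23, -2.105]
ft_force: [-0.3, -0.5, 0.3]
width: 71.9
```

>>> apply_moves --increments '[{"gripper": 0,"delta_pos": [0.1,0,0],"dr": [0,0,0]},{"gripper": 0,"delta_pos": [0,0,0],"dr": [0,0,0]},{"gripper": 0,"delta_pos": [0,0,0],"dr": [0,0,0]},{"gripper": 0,"delta_pos": [0,0,0],"dr": [0,0,0]},{"gripper": 0,"delta_pos": [0,0,0],"dr": [0,0,0]}]'

```text
t: 6.23
ee_pos: [595.0, 171.4, 55.7]
orientation: [2.108, 0.229, -2.106]
ft_force: [-0.2, -2.8, 4.2]
width: 52.0
```

```bash
python3 - <<'E'
from h import *
st()
E
```

```text
t 6.23 tcp [595.  171.4  55.7] F [-0.2 -2.8  4.2] w 52.0
[[ 0.001  0.215 -0.977]
 [-0.    -0.977 -0.215]
 [-1.     0.    -0.001]]
```

>>> apply_moves --increments '[{"gripper": 0,"delta_pos": [-0.03,0.03,0.1],"dr": [0,0,0]},{"gripper": 0,"delta_pos": [0,0,0.4],"dr": [0,0,0]},{"gripper": 0,"delta_pos": [0,0,0.5],"dr": [0,0,0]},{"gripper": 0,"delta_pos": [0,0,0.5],"dr": [0,0,0]},{"gripper": 0,"delta_pos": [0,0,0.5],"dr": [0,0,0]}]'

```text
t: 6.65
ee_pos: [575.0, 167.0, 55.7]
orientation: [2.108, 0.229, -2.106]
ft_force: [3.7, -2.1, 1.3]
width: 52.1
```

>>> apply_moves --increments '[{"gripper": 0,"delta_pos": [0,0,0.8],"dr": [0,0,0]},{"gripper": 0,"delta_pos": [0,0,0.8],"dr": [0,0,0]},{"gripper": 0,"delta_pos": [0,0,0.8],"dr": [0,0,0]},{"gripper": 0,"delta_pos": [0,0,0.8],"dr": [0,0,0]},{"gripper": 0,"delta_pos": [0,0,0],"dr": [0,0,0]}]'

```text
t: 7.07
ee_pos: [541.3, 159.7, 55.6]
orientation: [2.104, 0.229, -2.11]
ft_force: [-2.6, -0.8, 7.6]
width: 51.9
```

>>> apply_moves --increments '[{"gripper": 0,"delta_pos": [0,0,0.6],"dr": [0,0,0]},{"gripper": 0,"delta_pos": [0,0,0.8],"dr": [0,0,0]},{"gripper": 0,"delta_pos": [0,0,0.8],"dr": [0,0,0]},{"gripper": 0,"delta_pos": [0,0,0.8],"dr": [0,0,0]},{"gripper": 0,"delta_pos": [0,0,0.6],"dr": [0,0,0]}]'

```text
t: 7.48
ee_pos: [505.6, 151.7, 54.6]
orientation: [2.102, 0.229, -2.111]
ft_force: [0.2, -0.4, -2.1]
width: 52.1
```

>>> apply_moves --increments '[{"gripper": 0,"delta_pos": [0,0,0.5],"dr": [0,0,0]},{"gripper": 0,"delta_pos": [0,0,0],"dr": [0,0,0]},{"gripper": 0,"delta_pos": [0,0,0],"dr": [0,0,0]},{"gripper": 0,"delta_pos": [0,0,0],"dr": [0,0,0]},{"gripper": 0,"delta_pos": [0,0,0],"dr": [0,0,0]}]'

```text
t: 7.9
ee_pos: [504.2, 151.4, 55.5]
orientation: [2.107, 0.229, -2.106]
ft_force: [-0.0, -0.9, -2.4]
width: 51.8
```

```bash
python3 - <<'E'
from h import *
o,_=st();print(o['moment'])
d=cam('wrist'); pack(d,world(d)); save(d,'w5.png')
E
```

```text
t 7.9 tcp [504.2 151.4  55.5] F [-0.  -0.9 -2.4] w 51.8
[[ 0.     0.215 -0.977]
 [ 0.    -0.977 -0.215]
 [-1.    -0.    -0.   ]]
[ 0.02283822 -0.04163491  0.00972739]
pack [314. 250.] [ 256  214  118  101 6251] [514.5 154.1] [48.9 52.7] 13.73 82.74951283719145
pack [315. 350.] [264 348 102   6 594] [471.7 144.6] [ 6.3 49.7] 12.36 83.19977573816747
```

View pics/w5.png

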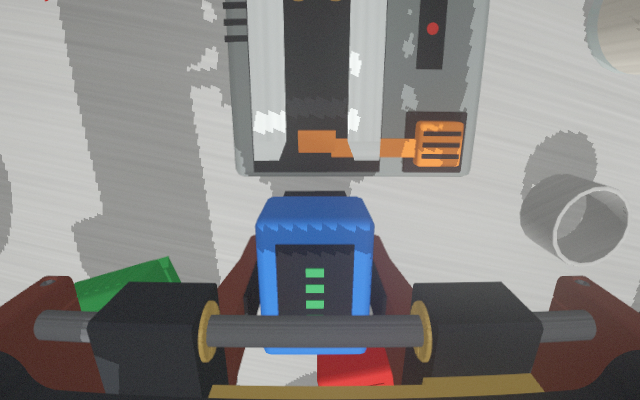

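Pack is free of the charger (hanging, 2.4 N). I'll lift it and carry it to the scale's mouth.

>>> apply_moves --increments '[{"gripper": 0,"delta_pos": [-2.5,0,0.3],"dr": [0,0,0]},{"gripper": 0,"delta_pos": [-3.5,0,0],"dr": [0,0,0]},{"gripper": 0,"delta_pos": [-1.0,2.0,0],"dr": [0,0,0]},{"gripper": 0,"delta_pos": [0,3.5,0.9],"dr": [0,0,0]},{"gripper": 0,"delta_pos": [0,3.6,1.0],"dr": [0,0,0]}]'

```text
t: 8.37
ee_pos: [503.4, 57.6, 126.9]
orientation: [2.109, 0.232, -2.101]
ft_force: [0.7, -0.3, -2.7]
width: 51.6
```

>>> apply_moves --increments '[{"gripper": 0,"delta_pos": [0,3.6,1.0],"dr": [0,0,0]},{"gripper": 0,"delta_pos": [0,3.6,1.0],"dr": [0,0,0]},{"gripper": 0,"delta_pos": [0,3.6,1.0],"dr": [0,0,0]},{"gripper": 0,"delta_pos": [0,3.6,1.0],"dr": [0,0,0]},{"gripper": 0,"delta_pos": [0,3.6,1.0],"dr": [0,0,0]}]'

```text
t: 8.78
ee_pos: [491.6, -130.7, 125.6]
orientation: [2.107, 0.229, -2.106]
ft_force: [1.5, -0.4, -2.0]
width: 51.9
```

>>> apply_moves --increments '[{"gripper": 0,"delta_pos": [0,3.6,1.0],"dr": [0,0,0]},{"gripper": 0,"delta_pos": [0,3.6,1.0],"dr": [0,0,0]},{"gripper": 0,"delta_pos": [0,2.7,1.0],"dr": [-0.04,0,0]},{"gripper": 0,"delta_pos": [0,0,0],"dr": [0,0,0]},{"gripper": 0,"delta_pos": [0,0,0],"dr": [0,0,0]}]'

```text
t: 9.2
ee_pos: [483.6, -233.5, 125.4]
orientation: [2.087, 0.266, -2.086]
ft_force: [-0.2, 0.4, -1.9]
width: 51.9
```

```bash
python3 - <<'E'
from h import *
o,Rm=st(); p=np.array(o['ee_pos']); print(np.rad2deg(np.arctan2(Rm[0,1],-Rm[1,1])))
a=np.deg2rad(14.75); ax=np.array([np.cos(a),np.sin(a),0]); 
for x in (-105,):
    t=np.array([582.3,-206.5,0])+x*ax; t[2]=56.; print('to go tool mm',Rm.T@(t-p))
E
```

```text
t 9.2 tcp [ 483.6 -233.5  125.4] F [-0.2  0.4 -1.9] w 51.9
[[ 0.     0.251 -0.968]
 [ 0.    -0.968 -0.251]
 [-1.     0.    -0.   ]]
14.523241196182946
to go tool mm [69.39876462 -1.0083708   2.64518026]
```

>>> apply_moves --increments '[{"gripper": 0,"delta_pos": [3.0,-0.1,0.26],"dr": [-0.004,0,0]},{"gripper": 0,"delta_pos": [2.9,0,0],"dr": [0,0,0]},{"gripper": 0,"delta_pos": [1.0,0,0],"dr": [0,0,0]},{"gripper": 0,"delta_pos": [0,0,0],"dr": [0,0,0]},{"gripper": 0,"delta_pos": [0,0,0],"dr": [0,0,0]}]'

```text
t: 9.62
ee_pos: [481.1, -230.9, 56.5]
orientation: [2.081, 0.275, -2.083]
ft_force: [0.7, 0.4, -1.4]
width: 51.7
```

```bash
cat >> h.py <<'E'
def togo(x,z=56.):
    o,Rm=st(); p=np.array(o['ee_pos']); a=np.deg2rad(14.75); ax=np.array([np.cos(a),np.sin(a),0]); ay=np.array([-ax[1],ax[0],0]); q=p-[582.3,-206.5,0]
    print('yaw',np.rad2deg(np.arctan2(Rm[0,1],-Rm[1,1])),'shoe x,y',q@ax,q@ay,'F along',o['ft_force']@ax,o['ft_force']@ay)
    t=np.array([582.3,-206.5,0])+x*ax; t[2]=z; print('to go tool mm',Rm.T@(t-p))
E
python3 - <<'E'
from h import *
togo(-85); d=cam('wrist'); save(d,'w6.png')
E
```

```text
t 9.62 tcp [ 481.1 -230.9   56.5] F [ 0.7  0.4 -1.4] w 51.7
[[-0.001  0.259 -0.966]
 [ 0.001 -0.966 -0.259]
 [-1.    -0.001  0.001]]
yaw 14.99160688388991 shoe x,y -104.09325864787606 2.205275998369846 F along 0.7686041831302364 0.2053939183778028
to go tool mm [  0.44090781   2.28620806 -19.08421014]
```

View pics/w6.png

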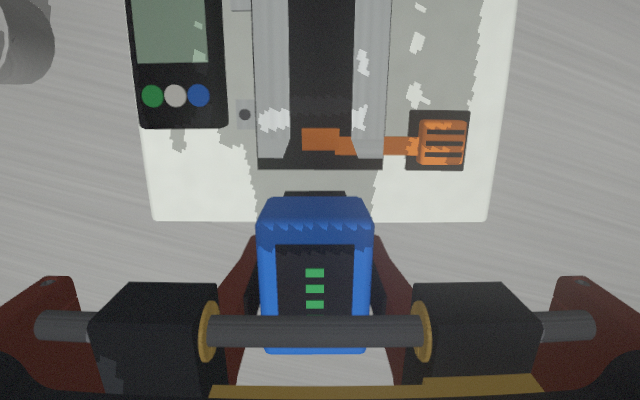

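>>> apply_moves --increments '[{"gripper": 0,"delta_pos": [0.02,0.22,0],"dr": [0.003,0,0]},{"gripper": 0,"delta_pos": [0,0,0],"dr": [0,0,0]},{"gripper": 0,"delta_pos": [0,0,0],"dr": [0,0,0]},{"gripper": 0,"delta_pos": [0,0,0],"dr": [0,0,0]},{"gripper": 0,"delta_pos": [0,0,0],"dr": [0,0,0]}]'

```text
t: 10.08
ee_pos: [481.8, -234.0, 56.8]
orientation: [2.085, 0.27, -2.083]
ft_force: [0.5, 0.2, -2.2]
width: 51.8
```

```bash
python3 - <<'E'
from h import *
togo(-85)
d=cam('wrist'); W=world(d); Z=W[...,2]
# rails in view
a=np.deg2rad(14.75); ax=np.array([np.cos(a),np.sin(a)]); ay=np.array([-ax[1],ax[0]])
q=(W[...,:2]-[582.3,-206.5]); X=q@ax; Y=q@ay
b=(Z>39)&(Z<46)&(X>-45)&(X<-5)&(abs(Y)<40)
for s in (1,-1):
    y=Y[b&(s*Y>0)]; print('rail',s,np.percentile(y,[2,98]))
E
```

```text
t 10.08 tcp [ 481.8 -234.    56.8] F [ 0.5  0.2 -2.2] w 51.8
[[ 0.001  0.255 -0.967]
 [-0.    -0.967 -0.255]
 [-1.     0.001 -0.001]]
yaw 14.762311536814352 shoe x,y -104.2019123393544 -0.9553555941145753 F along 0.589455899425882 0.10325650448500384
to go tool mm [  0.77967898  -0.95161515 -19.20165286]
rail 1 [16.16566307 32.53264344]
rail -1 [-32.8131879  -16.35673195]
```

>>> apply_moves --increments '[{"gripper": 0,"delta_pos": [0.05,-0.06,-0.3],"dr": [0,0,0]},{"gripper": 0,"delta_pos": [0,0,-0.4],"dr": [0,0,0]},{"gripper": 0,"delta_pos": [0,0,-0.4],"dr": [0,0,0]},{"gripper": 0,"delta_pos": [0,0,-0.4],"dr": [0,0,0]},{"gripper": 0,"delta_pos": [0,0,0],"dr": [0,0,0]}]'

```text
t: 10.55
ee_pos: [497.1, -229.3, 55.8]
orientation: [2.084, 0.27, -2.083]
ft_force: [0.0, 0.3, -1.7]
width: 51.7
```

```bash
python3 - <<'E'
from h import *
togo(-70)
E
```

```text
t 10.55 tcp [ 497.1 -229.3   55.8] F [ 0.   0.3 -1.7] w 51.7
[[ 0.001  0.255 -0.967]
 [-0.    -0.967 -0.255]
 [-1.     0.001 -0.001]]
yaw 14.798028484391388 shoe x,y -88.23552997693906 -0.39208218613166324 F along 0.09875096666714529 0.3234872801144293
to go tool mm [ -0.15223168  -0.37670283 -18.23597496]
```

Aligned at the mouth; entering slowly.

>>> apply_moves --increments '[{"gripper": 0,"delta_pos": [-0.02,-0.02,-0.3],"dr": [0,0,0]},{"gripper": 0,"delta_pos": [0,0,-0.3],"dr": [0,0,0]},{"gripper": 0,"delta_pos": [0,0,-0.3],"dr": [0,0,0]},{"gripper": 0,"delta_pos": [0,0,-0.3],"dr": [0,0,0]},{"gripper": 0,"delta_pos": [0,0,0],"dr": [0,0,0]}]'

```text
t: 10.97
ee_pos: [508.2, -226.1, 56.1]
orientation: [2.084, 0.27, -2.083]
ft_force: [0.7, 0.4, -2.2]
width: 51.8
```

```bash
python3 - <<'E'
from h import *
togo(-60)
E
```

```text
t 10.97 tcp [ 508.2 -226.1   56.1] F [ 0.7  0.4 -2.2] w 51.8
[[ 0.001  0.255 -0.967]
 [-0.    -0.967 -0.255]
 [-1.     0.    -0.001]]
yaw 14.786540158205911 shoe x,y -76.64528498860514 -0.1255812075888869 F along 0.7744258905709913 0.1936498518106147
to go tool mm [  0.07684885  -0.11499493 -16.64532134]
```

>>> apply_moves --increments '[{"gripper": 0,"delta_pos": [0,0,-0.3],"dr": [0,0,0]},{"gripper": 0,"delta_pos": [0,0,-0.3],"dr": [0,0,0]},{"gripper": 0,"delta_pos": [0,0,-0.3],"dr": [0,0,0]},{"gripper": 0,"delta_pos": [0,0,-0.3],"dr": [0,0,0]},{"gripper": 0,"delta_pos": [0,0,-0.3],"dr": [0,0,0]}]'

```text
t: 11.38
ee_pos: [522.1, -222.3, 56.1]
orientation: [2.084, 0.27, -2.084]
ft_force: [-0.7, 0.4, 0.2]
width: 51.7
```

```bash
python3 - <<'E'
from h import *
togo(-20)
E
```

```text
t 11.38 tcp [ 522.1 -222.3   56.1] F [-0.7  0.4  0.2] w 51.7
[[-0.     0.255 -0.967]
 [-0.    -0.967 -0.255]
 [-1.    -0.     0.   ]]
yaw 14.766682972330365 shoe x,y -62.20698207644412 0.027283160270455298 F along -0.5877985068796113 0.5341608398522848
to go tool mm [ 5.11474411e-02  3.95754572e-02 -4.22069823e+01]
```

>>> apply_moves --increments '[{"gripper": 0,"delta_pos": [0,0,-0.6],"dr": [0,0,0]},{"gripper": 0,"delta_pos": [0,0,-0.6],"dr": [0,0,0]},{"gripper": 0,"delta_pos": [0,0,-0.6],"dr": [0,0,0]},{"gripper": 0,"delta_pos": [0,0,-0.6],"dr": [0,0,0]},{"gripper": 0,"delta_pos": [0,0,-0.6],"dr": [0,0,0]}]'

```text
t: 11.8
ee_pos: [551.8, -214.6, 56.0]
orientation: [2.084, 0.27, -2.084]
ft_force: [-1.1, -0.9, 0.1]
width: 52.2
```

```bash
python3 - <<'E'
from h import *
togo(-10)
E
```

```text
t 11.8 tcp [ 551.8 -214.6   56. ] F [-1.1 -0.9  0.1] w 52.2
[[ 0.     0.255 -0.967]
 [-0.    -0.967 -0.255]
 [-1.     0.    -0.   ]]
yaw 14.785465385513566 shoe x,y -31.57034092745054 -0.019679285451425166 F along -1.3115323287345215 -0.5962811102540448
to go tool mm [ 8.24868078e-03 -6.32873300e-03 -2.15703480e+01]
```

>>> apply_moves --increments '[{"gripper": 0,"delta_pos": [0,0,-0.4],"dr": [0,0,0]},{"gripper": 0,"delta_pos": [0,0,-0.4],"dr": [0,0,0]},{"gripper": 0,"delta_pos": [0,0,-0.4],"dr": [0,0,0]},{"gripper": 0,"delta_pos": [0,0,-0.4],"dr": [0,0,0]},{"gripper": 0,"delta_pos": [0,0,-0.3],"dr": [0,0,0]}]'

```text
t: 12.22
ee_pos: [569.6, -209.8, 55.8]
orientation: [2.084, 0.27, -2.084]
ft_force: [-1.0, -1.7, 0.1]
width: 52.0
```

```bash
python3 - <<'E'
from h import *
togo(-1)
E
```

```text
t 12.22 tcp [ 569.6 -209.8   55.8] F [-1.  -1.7  0.1] w 52.0
[[-0.     0.255 -0.967]
 [-0.    -0.967 -0.255]
 [-1.    -0.     0.   ]]
yaw 14.775163193292421 shoe x,y -13.164587369369979 0.03786163294905265 F along -1.3535186008642346 -1.3806324216863624
to go tool mm [ -0.17283533   0.04319048 -12.16451218]
```

Now finer steps against the pins, with force read at each call.

>>> apply_moves --increments '[{"gripper": 0,"delta_pos": [0,0,-0.15],"dr": [0,0,0]},{"gripper": 0,"delta_pos": [0,0,-0.15],"dr": [0,0,0]},{"gripper": 0,"delta_pos": [0,0,-0.15],"dr": [0,0,0]},{"gripper": 0,"delta_pos": [0,0,-0.15],"dr": [0,0,0]},{"gripper": 0,"delta_pos": [0,0,-0.1],"dr": [0,0,0]}]'

```text
t: 12.63
ee_pos: [575.3, -208.2, 55.7]
orientation: [2.082, 0.271, -2.086]
ft_force: [-4.9, -4.1, 0.1]
width: 52.0
```

```bash
python3 - <<'E'
from h import *
togo(-1)
E
```

```text
t 12.63 tcp [ 575.3 -208.2   55.7] F [-4.9 -4.1  0.1] w 52.0
[[-0.002  0.255 -0.967]
 [-0.    -0.967 -0.255]
 [-1.    -0.     0.002]]
yaw 14.789699726124764 shoe x,y -7.159548217118398 0.12551402763570252 F along -5.741320729539085 -2.7019047271884196
to go tool mm [-0.26798577  0.12967965 -6.15899478]
```

>>> apply_moves --increments '[{"gripper": 0,"delta_pos": [0,0.02,-0.1],"dr": [0,0,0]},{"gripper": 0,"delta_pos": [0,0,-0.1],"dr": [0,0,0]},{"gripper": 0,"delta_pos": [0,0,-0.1],"dr": [0,0,0]},{"gripper": 0,"delta_pos": [0,0,-0.1],"dr": [0,0,0]},{"gripper": 0,"delta_pos": [0,0,0],"dr": [0,0,0]}]'

```text
t: 13.05
ee_pos: [578.7, -207.3, 55.7]
orientation: [2.081, 0.271, -2.087]
ft_force: [-5.8, -3.9, 0.6]
width: 51.9
```

```bash
python3 - <<'E'
from h import *
togo(-1)
E
```

```text
t 13.05 tcp [ 578.7 -207.3   55.7] F [-5.8 -3.9  0.6] w 51.9
[[-0.003  0.255 -0.967]
 [ 0.    -0.967 -0.255]
 [-1.    -0.001  0.003]]
yaw 14.777295491140345 shoe x,y -3.649644260551421 0.09468042163840884 F along -6.5986567610066835 -2.3274701048863546
to go tool mm [-0.34359594  0.09563153 -2.64872343]
```

>>> apply_moves --increments '[{"gripper": 0,"delta_pos": [0,0,-0.05],"dr": [0,0,0]},{"gripper": 0,"delta_pos": [0,0,-0.05],"dr": [0,0,0]},{"gripper": 0,"delta_pos": [0,0,-0.05],"dr": [0,0,0]},{"gripper": 0,"delta_pos": [0,0,0],"dr": [0,0,0]},{"gripper": 0,"delta_pos": [0,0,0],"dr": [0,0,0]}]'

```text
t: 13.47
ee_pos: [579.8, -207.0, 55.7]
orientation: [2.081, 0.271, -2.088]
ft_force: [-5.9, -3.8, 1.6]
width: 51.9
```

>>> apply_moves --increments '[{"gripper": 0,"delta_pos": [0,0,-0.05],"dr": [0,0,0]},{"gripper": 0,"delta_pos": [0,0,-0.05],"dr": [0,0,0]},{"gripper": 0,"delta_pos": [0,0,0],"dr": [0,0,0]},{"gripper": 0,"delta_pos": [0,0,0],"dr": [0,0,0]},{"gripper": 0,"delta_pos": [0,0,0],"dr": [0,0,0]}]'

```text
t: 13.88
ee_pos: [580.6, -206.9, 55.7]
orientation: [2.08, 0.271, -2.088]
ft_force: [-8.0, -4.5, 1.4]
width: 51.9
```

>>> apply_moves --increments '[{"gripper": 0,"delta_pos": [0,0,-0.04],"dr": [0,0,0]},{"gripper": 0,"delta_pos": [0,0,-0.04],"dr": [0,0,0]},{"gripper": 0,"delta_pos": [0,0,0],"dr": [0,0,0]},{"gripper": 0,"delta_pos": [0,0,0],"dr": [0,0,0]},{"gripper": 0,"delta_pos": [0,0,0],"dr": [0,0,0]}]'

```text
t: 14.3
ee_pos: [581.2, -206.7, 55.7]
orientation: [2.08, 0.271, -2.088]
ft_force: [-8.2, -4.7, 1.8]
width: 51.9
```

>>> apply_moves --increments '[{"gripper": 0,"delta_pos": [0,0,-0.04],"dr": [0,0,0]},{"gripper": 0,"delta_pos": [0,0,-0.04],"dr": [0,0,0]},{"gripper": 0,"delta_pos": [0,0,0],"dr": [0,0,0]},{"gripper": 0,"delta_pos": [0,0,0],"dr": [0,0,0]},{"gripper": 0,"delta_pos": [0,0,0],"dr": [0,0,0]}]'

```text
t: 14.72
ee_pos: [581.7, -206.6, 55.6]
orientation: [2.08, 0.271, -2.089]
ft_force: [-8.7, -5.7, 2.8]
width: 52.1
```

>>> apply_moves --increments '[{"gripper": 0,"delta_pos": [0,0.02,-0.04],"dr": [0,0,0]},{"gripper": 0,"delta_pos": [0,0,-0.04],"dr": [0,0,0]},{"gripper": 0,"delta_pos": [0,0,0],"dr": [0,0,0]},{"gripper": 0,"delta_pos": [0,0,0],"dr": [0,0,0]},{"gripper": 0,"delta_pos": [0,0,0],"dr": [0,0,0]}]'

```text
t: 15.13
ee_pos: [582.4, -206.4, 55.7]
orientation: [2.079, 0.272, -2.089]
ft_force: [-9.9, -4.6, 3.2]
width: 52.2
```

```bash
python3 - <<'E'
from h import *
togo(-1); d=cam('wrist'); save(d,'w7.png')
c=d['img'][180:400,200:480]; cv2.imwrite('pics/w7c.png',cv2.resize(d['img'][60:330,200:500,::-1],None,fx=2,fy=2))
E
```

```text
t 15.13 tcp [ 582.4 -206.4   55.7] F [-9.9 -4.6  3.2] w 52.2
[[-0.005  0.255 -0.967]
 [ 0.    -0.967 -0.255]
 [-1.    -0.002  0.004]]
yaw 14.79286858643782 shoe x,y 0.13847196213125232 0.04780393393558019 F along -10.759919583255874 -1.9625062220484302
to go tool mm [-0.33512203  0.04642798  1.14002102]
```

>>> apply_moves --increments '[{"gripper": 0,"delta_pos": [0,0,-0.04],"dr": [0,0,0]},{"gripper": 0,"delta_pos": [0,0,-0.03],"dr": [0,0,0]},{"gripper": 0,"delta_pos": [0,0,0],"dr": [0,0,0]},{"gripper": 0,"delta_pos": [0,0,0],"dr": [0,0,0]},{"gripper": 0,"delta_pos": [0,0,0],"dr": [0,0,0]}]'

```text
t: 15.6
ee_pos: [583.0, -206.2, 55.6]
orientation: [2.079, 0.272, -2.089]
ft_force: [-9.3, -5.3, 4.0]
width: 51.7
```

>>> apply_moves --increments '[{"gripper": 0,"delta_pos": [0,0,-0.04],"dr": [0,0,0]},{"gripper": 0,"delta_pos": [0,0,-0.03],"dr": [0,0,0]},{"gripper": 0,"delta_pos": [0,0,0],"dr": [0,0,0]},{"gripper": 0,"delta_pos": [0,0,0],"dr": [0,0,0]},{"gripper": 0,"delta_pos": [0,0,0],"dr": [0,0,0]}]'

```text
t: 16.02
ee_pos: [583.6, -206.1, 55.6]
orientation: [2.079, 0.272, -2.089]
ft_force: [-10.0, -5.4, 3.4]
width: 52.0
```

```bash
python3 - <<'E'
from h import *
togo(-1)
d=cam('top'); W=world(d); pack(d,W); 
a=np.deg2rad(14.75); ax=np.array([np.cos(a),np.sin(a)]); ay=np.array([-ax[1],ax[0]])
d=cam('wrist'); W=world(d); save(d,'w8.png'); Z=W[...,2]
q=(W[...,:2]-[582.3,-206.5]); X=q@ax; Y=q@ay
b=(abs(Y)<22)&(X<60)&(X>-60)
t=b&(Z>80)&(Z<88); print('pack top X range',np.percentile(X[t],[1,99]))
bl=b&(Z>58)&(Z<68)&(X>20); print('block X range',np.percentile(X[bl],[1,99]))
cv2.imwrite('pics/w8c.png',cv2.resize(d['img'][100:400,160:480,::-1],None,fx=2,fy=2))
E
```

```text
t 16.02 tcp [ 583.6 -206.1   55.6] F [-10.   -5.4   3.4] w 52.0
[[-0.005  0.255 -0.967]
 [ 0.    -0.967 -0.255]
 [-1.    -0.002  0.005]]
yaw 14.793534554254745 shoe x,y 1.3272084593619382 0.04292654371214505 F along -11.05350099489509 -2.699960242636402
to go tool mm [-0.34389559  0.04058127  2.3289416 ]
pack top X range [-33.60030012  35.22843605]
block X range [35.21573951 58.17282996]
```

View pics/w8c.png

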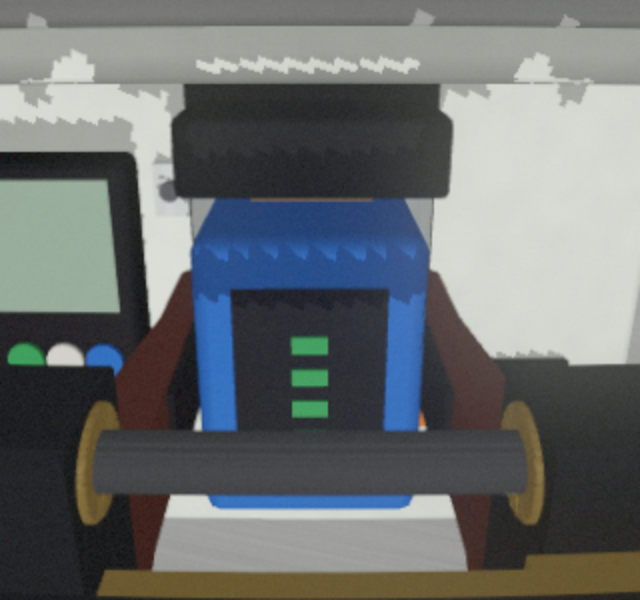

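>>> apply_moves --increments '[{"gripper": 0,"delta_pos": [0,0.01,-0.04],"dr": [0,0,0]},{"gripper": 0,"delta_pos": [0,0,-0.03],"dr": [0,0,0]},{"gripper": 0,"delta_pos": [0,0,0],"dr": [0,0,0]},{"gripper": 0,"delta_pos": [0,0,0],"dr": [0,0,0]},{"gripper": 0,"delta_pos": [0,0,0],"dr": [0,0,0]}]'

```text
t: 16.53
ee_pos: [584.2, -206.0, 55.6]
orientation: [2.079, 0.272, -2.09]
ft_force: [-10.5, -6.4, 4.5]
width: 51.6
```

>>> apply_moves --increments '[{"gripper": 0,"delta_pos": [0,0.01,-0.03],"dr": [0,0,0]},{"gripper": 0,"delta_pos": [0,0,-0.03],"dr": [0,0,0]},{"gripper": 0,"delta_pos": [0,0,0],"dr": [0,0,0]},{"gripper": 0,"delta_pos": [0,0,0],"dr": [0,0,0]},{"gripper": 0,"delta_pos": [0,0,0],"dr": [0,0,0]}]'

```text
t: 16.95
ee_pos: [585.2, -205.7, 55.6]
orientation: [2.08, 0.272, -2.089]
ft_force: [-8.0, -4.4, 2.8]
width: 52.3
```

Force fell from 11.8 to 8.8 N: that looks like the click. I'll ease back slightly to check that the catch holds.

>>> apply_moves --increments '[{"gripper": 0,"delta_pos": [0,0,0.05],"dr": [0,0,0]},{"gripper": 0,"delta_pos": [0,0,0.05],"dr": [0,0,0]},{"gripper": 0,"delta_pos": [0,0,0.05],"dr": [0,0,0]},{"gripper": 0,"delta_pos": [0,0,0],"dr": [0,0,0]},{"gripper": 0,"delta_pos": [0,0,0],"dr": [0,0,0]}]'

```text
t: 17.37
ee_pos: [584.9, -205.8, 55.6]
orientation: [2.082, 0.271, -2.087]
ft_force: [-6.1, -1.8, 0.2]
width: 51.9
```

>>> apply_moves --increments '[{"gripper": 0,"delta_pos": [0,0,0.05],"dr": [0,0,0]},{"gripper": 0,"delta_pos": [0,0,0.05],"dr": [0,0,0]},{"gripper": 0,"delta_pos": [0,0,0.05],"dr": [0,0,0]},{"gripper": 0,"delta_pos": [0,0,0],"dr": [0,0,0]},{"gripper": 0,"delta_pos": [0,0,0],"dr": [0,0,0]}]'

```text
t: 17.78
ee_pos: [584.4, -205.9, 55.7]
orientation: [2.084, 0.271, -2.085]
ft_force: [-2.3, 1.8, -2.7]
width: 51.8
```

Pack stays put while the push force vanishes, so it is latched. Releasing.

>>> apply_moves --increments '[{"gripper": 85,"delta_pos": [0,0,0],"dr": [0,0,0]},{"gripper": 85,"delta_pos": [0,0,0],"dr": [0,0,0]},{"gripper": 85,"delta_pos": [0,0,0],"dr": [0,0,0]},{"gripper": 85,"delta_pos": [0,0,0],"dr": [0,0,0]},{"gripper": 85,"delta_pos": [0,0,0],"dr": [0,0,0]}]'

```text
t: 18.2
ee_pos: [585.2, -206.6, 56.3]
orientation: [2.085, 0.27, -2.083]
ft_force: [0.6, -0.3, 0.3]
width: 74.3
```

>>> apply_moves --increments '[{"gripper": 85,"delta_pos": [-1.0,0,0],"dr": [0,0,0]},{"gripper": 85,"delta_pos": [-3.0,0,0],"dr": [0,0,0]},{"gripper": 85,"delta_pos": [-4.0,0,0],"dr": [0,0,0]},{"gripper": 85,"delta_pos": [-4.0,0,2.0],"dr": [0,0,0]},{"gripper": 85,"delta_pos": [-4.0,0,3.0],"dr": [0,0,0]}]'

```text
t: 18.62
ee_pos: [543.7, -217.6, 209.6]
orientation: [2.086, 0.27, -2.08]
ft_force: [0.1, 0.0, -0.1]
width: 74.2
```

>>> apply_moves --increments '[{"gripper": 85,"delta_pos": [0,0,0],"dr": [0,0,0]},{"gripper": 85,"delta_pos": [0,0,0],"dr": [0,0,0]},{"gripper": 85,"delta_pos": [0,0,0],"dr": [0,0,0]},{"gripper": 85,"delta_pos": [0,0,0],"dr": [0,0,0]},{"gripper": 85,"delta_pos": [0,0,0],"dr": [0,0,0]}]'

```text
t: 19.03
ee_pos: [542.2, -217.1, 205.0]
orientation: [2.082, 0.272, -2.087]
ft_force: [-0.3, -1.0, -0.0]
width: 75.0
```

```bash
python3 - <<'E'
from h import *
st()
d=cam('wrist'); W=world(d); pack(d,W); Z=W[...,2]
a=np.deg2rad(14.75); ax=np.array([np.cos(a),np.sin(a)]); ay=np.array([-ax[1],ax[0]])
q=(W[...,:2]-[582.3,-206.5]); X=q@ax; Y=q@ay
b=(abs(Y)<24)
t=b&(Z>78)&(Z<88)&(abs(X)<50); print('pack top X',np.percentile(X[t],[1,99]),Y[t].mean())
bl=b&(Z>58)&(Z<68)&(X>20)&(X<70); print('block X',np.percentile(X[bl],[1,99]))
hsv=cv2.cvtColor(d['img'],cv2.COLOR_RGB2HSV)
m=(hsv[...,0]>5)&(hsv[...,0]<20)&(hsv[...,1]>150)&(hsv[...,2]>100)&(abs(X+40)<25)&(abs(Y+30)<60)
for nm,k in (('tongue',m&(abs(Y)<9)),('pad',m&(Y<-54))):
    if k.any(): print(nm,k.sum(),'X',np.percentile(X[k],[3,97]),'z',np.percentile(Z[k],[10,50,90]))
u,v=proj(d,[[582.3,-206.5,34]])[0].astype(int); print(u,v)
cv2.imwrite('pics/w9c.png',cv2.resize(d['img'][max(0,v-120):v+120,max(0,u-130):u+130,::-1],None,fx=2.4,fy=2.4,interpolation=cv2.INTER_CUBIC))
d=cam('top');save(d,'top2.png')
E
```

```text
t 19.03 tcp [ 542.2 -217.1  205. ] F [-0.3 -1.  -0. ] w 75.0
[[-0.002  0.255 -0.967]
 [ 0.001 -0.967 -0.255]
 [-1.    -0.002  0.002]]
pack [315. 146.] [ 285  107   60   83 2549] [ 583.1 -205.9] [70.7 51. ] 15.01 83.15054068733883
pack top X [-34.02099843  36.16249177] 0.06280041423789685
block X [38.49110366 57.16002418]
pad 74 X [-52.36360725 -32.93998888] z [38.57483902 39.29265468 40.18593441]
315 143
```

View pics/w9c.png

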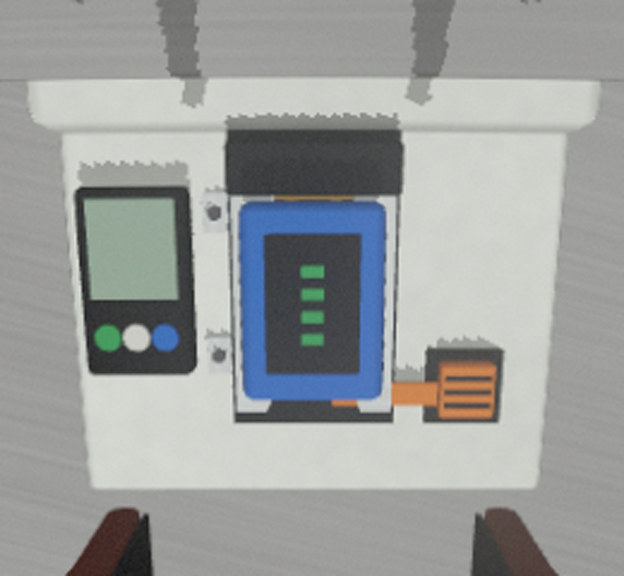

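The pack sits on the scale with a gap of about 2 mm to the block. The pad's top reads z 39.3, the same as before insertion, so the catch is up. The gripper is clear, so I'm handing in.

```bash
python3 - <<'E'
from h import *
print(ctrl.close_job())
E
```

```text
the job is handed in; nothing more can be done
None
```

The battery pack is off the charger and latched on the portion scale. I handed the job in at about 19 s on the clock, with the gripper open and clear of everything.

- **Charger:** I pressed the orange catch about 5.5 mm at 3–5 N. The pack sprang back about 11.6 mm, and I drew it straight out, with about 8 N the most I read.
- **Scale:** I slid the pack in until the push force, which had risen to 11.8 N, dropped to 8.8 N at the click, and stopped there. I then eased back: the push fell to about 2 N and the pack moved back less than 1 mm, so the catch was holding it.
- **Last checks:**
  - After I let go, the pack had not sprung back and sat about 2 mm short of the terminal block.
  - The scale's thumb pad was back at its rest height (z 39.3), so its catch is up.
  - The wrist force read about 1 N or less.
- **Offset found:** the scale's shoe sits about 8–11 mm further in than nominal. The camera's first estimate of the seat was 2–3 mm short, so I went by the feel of the click.
- **Not checked:** I did not re-measure the cutter, jar and bowl at the end. The arm and pack never came near them, and I felt no unexpected contact.

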